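Flip the round status flag

TASK

The samples in the tube rack have been logged, and the round flag is their status flag. Without gripping it, push the round flag's paddle with a fingertip up from the right, over its pivot and all the way down on the left, so that it lies level on its stop with the crossed face up. Work gently, do not pinch or lift the flag or shove or tip its stand about, and leave the square flag and everything else on the desk as they are.

Things in the scene. Friction and masses are not known exactly. Their poses are not given: they have to be found in the camera images.
- round_flag: stand of the round flag, loose on the desk, roughly 1 kg: dark steel base plate 120 (x) by 96 (y) by 12 mm and two upright cheek plates, outer faces at y = +-34 mm, 46 mm wide in x, 95 mm high, that carry the pivot between them. Origin: centre of the underside, z up; the pivot runs along its y axis.
- round_flag_pivot (a point): centre of the pivot of the round flag, 85 mm above the desk; the axes are those of the stand
- round_flag_tip (a point): middle of the free edge of the round flag's paddle, 76 mm from the pivot axis, at half the thickness. The paddle is a white plastic plate 5 mm thick: a round disc 60 mm across, its centre 46 mm from the pivot axis, on a root 48 mm wide. One face bears a single dark bar, the other two dark bars that cross. Its frame turns with the paddle (equal to the stand's axes at joint 0): x points from the free edge to the pivot, z out of the face with the single bar.
- round_flag_paddle (a joint): angle of the round flag's paddle about the stand's +y axis: 0 = lying level towards the stand's -x side (as placed, roughly the robot's right), single-bar face up; pi/2 = standing upright; pi = lying level towards the stand's +x side (roughly the robot's left), crossed face up. Stops at 0 and pi. A stiff hinge (0.045 N m of friction, about 1 N at the free edge): the paddle stays at whatever angle it is left.
- square_flag: stand of the square flag, loose on the desk, roughly 1 kg: dark steel base plate 120 (x) by 96 (y) by 12 mm and two upright cheek plates, outer faces at y = +-34 mm, 46 mm wide in x, 95 mm high, that carry the pivot between them. Origin: centre of the underside, z up; the pivot runs along its y axis.
- square_flag_pivot (a point): centre of the pivot of the square flag, 85 mm above the desk; the axes are those of the stand
- square_flag_tip (a point): middle of the free edge of the square flag's paddle, 76 mm from the pivot axis, at half the thickness. The paddle is a white plastic plate 5 mm thick: a rectangle 60 mm wide, from 25 to 76 mm from the pivot axis, on a root 48 mm wide. One face bears a single dark bar, the other two dark bars that cross. Its frame turns with the paddle (equal to the stand's axes at joint 0): x points from the free edge to the pivot, z out of the face with the single bar.
- square_flag_paddle (a joint): angle of the square flag's paddle about the stand's +y axis: 0 = lying level towards the stand's -x side (as placed, roughly the robot's right), single-bar face up; pi/2 = standing upright; pi = lying level towards the stand's +x side (roughly the robot's left), crossed face up. Stops at 0 and pi. A stiff hinge (0.045 N m of friction, about 1 N at the free edge): the paddle stays at whatever angle it is left.
- tube_rack: tube rack holding capped tubes, 62x130x116 mm, a loose bystander; origin at the centre of its underside
- cryo_box: low square freezer box, 131x131x51 mm, a loose bystander; origin at the centre of its underside
- timer: small bench timer, 62x66x20 mm, a loose bystander; origin at the centre of its underside
- petri: flat round dish, 94 mm across, 14 mm high, a loose bystander; origin at the centre of its underside
- bottle: small capped bottle, 70 mm across, 146 mm high, a loose bystander; origin at the centre of its underside
- beaker: clear open beaker, 69 mm across, 86 mm high, a loose bystander; origin at the centre of its underside
- tape: roll of tape lying flat, 96 mm across, 25 mm high, a loose bystander; origin at the centre of its underside
- plate: flat well plate, 86x128x14 mm, a loose bystander; origin at the centre of its underside

How it is judged:
By the outcome, as a careful person would: the job done as asked, in the order asked, and still so for the second after the job is handed in, with the robot touching nothing.
It also fails if it takes over 43 s, if anything falls off the work surface, if the arm or the gripper's body presses on something with over 40 N, if the wrist force passes 120 N, or if a joint passes its speed limit or range.

ROBOT

A 6-joint arm with a two-finger parallel gripper is mounted at the origin on a cart in front of the work surface, level with it; the furniture and walls round the work are solid. World frame = base frame: x ahead of the robot, y to its left, z up, the work surface at z = 0. Lengths are in m, angles in rad, forces in N, time in s.
With the tool pointing down it reaches from about 0.325 to 0.9 m from the base axis. Payload 3.5 kg.
Tool frame: the origin (TCP) lies midway between the tips of the shut fingers; the grasp point (between the pads) lies 19 mm behind it; z points along the fingers, y is the line along which they close (so a half turn about z gives the same grasp; the last joint's range is limited). The gripper opens to 85 mm and grips with 20 to 120 N. Pads are 22 mm wide; open, the fingers measure 114 mm over their backs; the gripper's body (76 mm by 85 mm) begins 54 mm behind the grasp point. The pads swing forward as they close: fully open they stand 13 mm farther back than shut.
Start: joints at [1.047, 0.276, -0.026, 1.268, 0, 1.467], TCP at [0.255, 0.57, 0.231] pointing down, gripper open.
Joint ranges: [-3.12, 3.12], [-0.85, 1.88], [-1.08, 1.24], [-1.95, 2.15], [-1.57, 1.53], [-3.14, 3.14]. Speed limits (rad/s): [2.57, 2.57, 3.14, 3.14, 3.14, 3.14].

INTERFACE

Orientations are given as a unit quaternion [x, y, z, w].
In Python, from cell import r, optics, job gives the robot as it stands. The module is installed in compiled form; this text tells all that it offers.
- The arm moves only by the shell command python3 -m handwheel 'ROWS'. ROWS is JSON, a list of rows, each a list of 3 entries, a list of its own where there are three numbers: the opening, from 0 (shut) to 1 (fully open), then the shift along the tool's x, y, z in mm, then the turn, a rotation vector about the tool's x, y, z in rad. A call has 1 to 20 rows; each row shifts and turns the commanded pose from where the row before left it, along the tool's axes as they then stand; what a row does not reach is not made up. A row lasts 1/12 s, in which the tool goes at most 41.7 mm and 7.16 degrees, less where a joint would pass 70% of its speed; a pose out of reach is approached as far as the arm can. A call with a gripper value outside its range is refused whole. The fingers move at their own pace and stop on an object; the grip force is fixed at half the most. Time passes only in rows, so rows that do not move let the fingers close. It gives the time, the measured TCP pose, the force, the opening and the grip force at its end, in the units of the state.
- r.get_obs(): the state, without advancing time (a new reading comes with each control period).
- optics.grab_frame(name): name is "scene" or "top" or "wrist"; returns the picture (480x640x3 uint8, blue, green, red); there is no depth.
- optics.camera_model(name): a dict with "camera_matrix" (3x3 intrinsics, pixels), "R" (3x3) and "t" (3): a world point X has camera coordinates R X + t; the wrist camera has in their place "T_tool_cam" (4x4, takes a point from camera to tool coordinates, whose origin is the TCP and whose axes are the flange's). Camera axes: x right, y down, z forward; pixel columns grow to the right and rows downward; lengths in m; the calibration is good to about 2 mm. The wrist camera is an equidistant fisheye: a pixel r from the principal point sees the ray r / f radians off the axis. A picture is of the moment at which its call begins: read the wrist's pose just before it. camera_model takes no time and is no camera call.
- job.hand_in(): hands the job in; it is judged then, once.
The state is a dict: "t": time; "joint_positions": joint angles; "qvel": joint speeds; "effort": joint torques, N m; "tcp_pos": TCP position; "tcp_rot": TCP orientation; "contact_force": force on the tool from outside, world axes, zero at the start; "torque": the same for the moment, N m; "grip_width": finger opening in m; "grip_force": force on a finger pad.
Only numpy, scipy, OpenCV 4.12 (cv2) and the standard library are available. Lean on these libraries where they do the work, as an engineer would, in place of code of your own. Each camera call takes 0.05 s, during which the arm holds its last target. There are 200 camera calls.

## Working session

There is one attempt and no reset: what is moved stays moved. The work goes in short steps, Python scripts to look and compute and a shell command to move; the robot and the scene stay as the last step left them, time stands still between calls to the robot, and variables do not carry over. Pictures are saved under pics/ and viewed, at most 13 in all, crops included, and the job is handed in when it is done.

```bash
mkdir -p pics
python3 - <<'E'
from cell import r, optics, job
import cv2,numpy as np
np.set_printoptions(precision=4,suppress=True)
o=r.get_obs();print(o)
for n in("scene","top"):
    cv2.imwrite(f"pics/{n}0.png",optics.grab_frame(n)); print(n,optics.camera_model(n))
print(optics.camera_model("wrist"))
E
```

```text
{'t': 0.0, 'joint_positions': array([ 1.0466,  0.2771, -0.0279,  1.268 , -0.    ,  1.4674]), 'qvel': array([ 0.0001, -0.0009, -0.0007,  0.0017,  0.0004, -0.    ]), 'effort': array([ -0.0004, -44.551 ,  29.5203,   0.0164,  -0.0001,   0.    ]), 'tcp_pos': array([0.2549, 0.5698, 0.2301]), 'tcp_rot': array([ 0.2089,  0.9779, -0.0011, -0.0003]), 'contact_force': array([-0.4648, -0.3334,  0.0224]), 'torque': array([-0.0294,  0.005 , -0.0019]), 'grip_force': 0.0, 'grip_width': 0.08548025693787968}
scene {'camera_matrix': array([[588.363 ,   0.    , 318.051 ],
       [  0.    , 588.363 , 240.3924],
       [  0.    ,   0.    ,   1.    ]]), 'R': array([[ 0.4882, -0.8727,  0.0107],
       [-0.3982, -0.2336, -0.887 ],
       [ 0.7766,  0.4288, -0.4616]]), 't': array([-0.3981,  0.2473,  0.98  ])}
top {'camera_matrix': array([[542.2217,   0.    , 324.6876],
       [  0.    , 542.2217, 239.8902],
       [  0.    ,   0.    ,   1.    ]]), 'R': array([[ 0.0341, -0.9994,  0.0048],
       [-0.979 , -0.0344, -0.2008],
       [ 0.2008,  0.0022, -0.9796]]), 't': array([-0.1912,  0.5673,  1.3761])}
{'camera_matrix': array([[371.6483,   0.    , 321.6831],
       [  0.    , 371.6483, 231.1998],
       [  0.    ,   0.    ,   1.    ]]), 'T_tool_cam': array([[-0.0012, -0.9475, -0.3199,  0.0831],
       [ 1.    , -0.0014,  0.0004, -0.0004],
       [-0.0009, -0.3199,  0.9475, -0.1435],
       [ 0.    ,  0.    ,  0.    ,  1.    ]])}
```

View pics/top0.png

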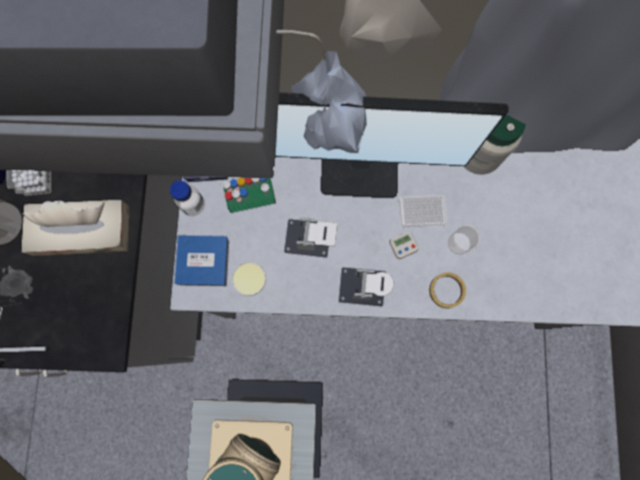

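View pics/scene0.png

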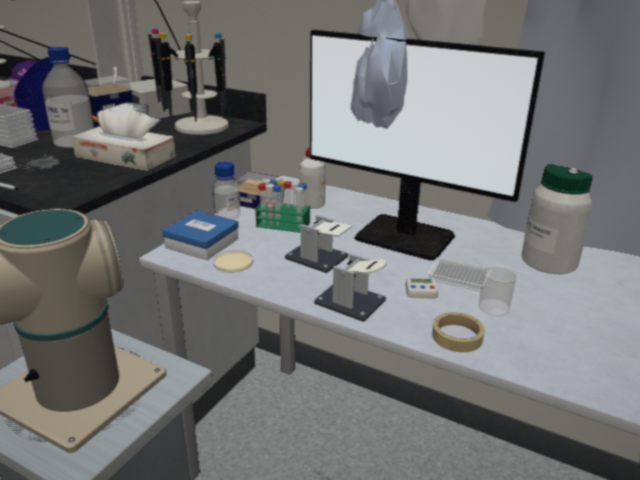

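The round flag is at about (367,286) in the top view and (355,285) in the scene view, with its paddle to the right. The square flag is behind it at (312,237). I'll enlarge both views.

Run:
```python
import cv2,numpy as np
a=cv2.imread("pics/top0.png")[255:315,330:405]; b=cv2.imread("pics/scene0.png")[240:325,305:395]
a=cv2.resize(a,(750,600),interpolation=cv2.INTER_CUBIC)
b=cv2.resize(b,(630,595),interpolation=cv2.INTER_CUBIC)
cv2.imwrite("pics/topc.png",a);cv2.imwrite("pics/scenec.png",b)
```

```text
(no output)
```

View pics/topc.png

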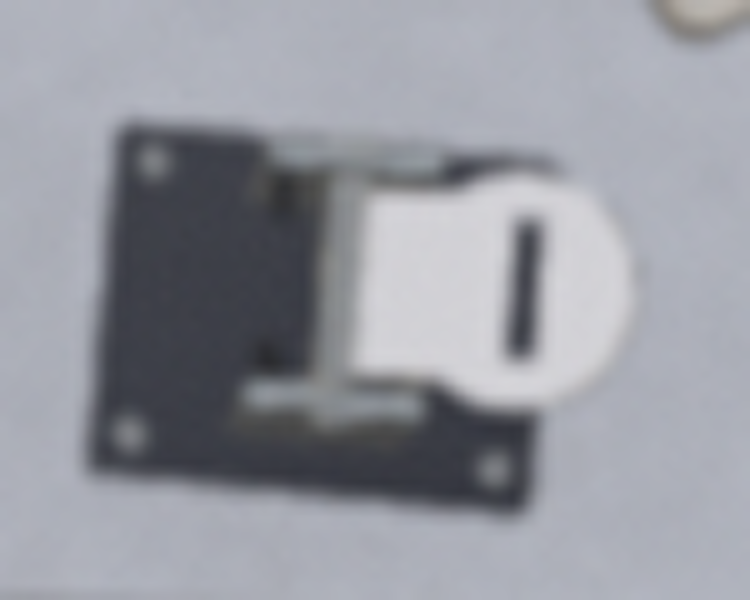

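View pics/scenec.png

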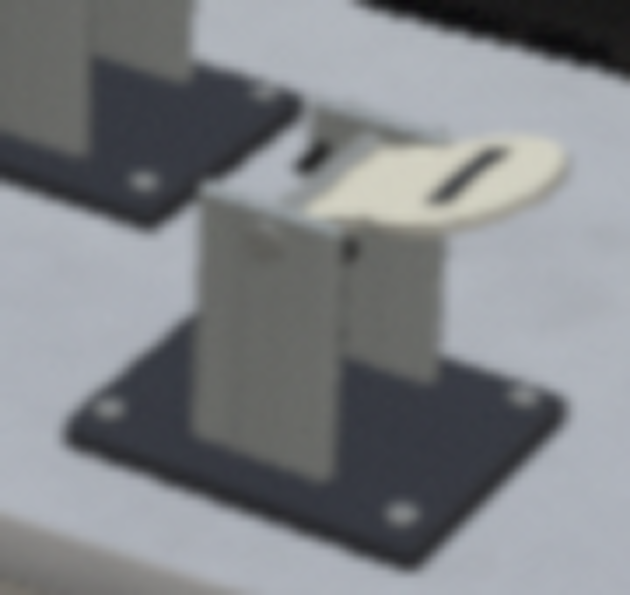

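The top crop shows base corners at (120,122), (88,470) and (522,518), and the disc's free edge at (636,290). The scene crop shows base corners at (68,428), (412,560) and (566,405), and near-cheek top corners at (203,190) and (340,238). The single bar is up. Next I'll fit the stand's pose.

```bash
cat > h.py <<'E'
import numpy as np, cv2
from cell import r, optics
from scipy.spatial.transform import Rotation as Rt
np.set_printoptions(precision=4,suppress=True)
def proj(n,X):
    m=optics.camera_model(n); c=(np.atleast_2d(X)@m["R"].T+m["t"])@m["camera_matrix"].T
    return c[:,:2]/c[:,2:]
def ray(n,uv,z):
    m=optics.camera_model(n); d=m["R"].T@np.linalg.solve(m["camera_matrix"],[*uv,1]); c=-m["R"].T@m["t"]
    return c+d*(z-c[2])/d[2]
E
python3 - <<'E'
from h import *
from scipy.optimize import least_squares
T=np.array([[120,122,.06,-.048,.012],[88,468,.06,.048,.012],[522,515,-.06,.048,.012],[636,290,-.076,0,.0865]])
S=np.array([[68,428,.06,.048,.012],[412,558,-.06,.048,.012],[566,403,-.06,-.048,.012],[203,190,.023,.034,.095],[340,238,-.023,.034,.095]])
T[:,:2]=(T[:,:2]+.5)/10-.5+[330,255]; S[:,:2]=(S[:,:2]+.5)/7-.5+[305,240]
def f(p):
    R=Rt.from_euler('z',p[2]).as_matrix(); e=[]
    for n,D in(("top",T),("scene",S)): e.append(proj(n,D[:,2:]@R.T+[p[0],p[1],0])-D[:,:2])
    return np.concatenate(e).ravel()
s=least_squares(f,[.37,-.2,1.57]); p=s.x
print(p,np.degrees(p[2])); print(s.fun.reshape(-1,2))
R=Rt.from_euler('z',p[2]).as_matrix()
print("tip",R@[-.076,0,.085]+[p[0],p[1],0])
for nm,uv,z in(("tape",(448,290),.025),("tape left edge",(429,290),.025),("timer",(404,245),.02),("squarebase corner",(330,256),.012),("desk edge",(365,317),0),("beaker",(463,239),.08)): print(nm,ray("top",uv,z))
E
```

```text
[ 0.4593 -0.275   1.5113] 86.59033003921957
[[-0.5524 -0.1292]
 [-0.4984  0.7053]
 [ 0.9336  0.2439]
 [ 0.3533  2.1434]
 [-1.1881 -1.266 ]
 [ 1.1785 -1.1246]
 [ 1.3826 -1.3172]
 [-0.5922 -0.1935]
 [ 0.1407 -0.4436]]
tip [ 0.4548 -0.3509  0.085 ]
tape [ 0.4558 -0.5038  0.025 ]
tape left edge [ 0.4541 -0.4532  0.025 ]
timer [ 0.5747 -0.3869  0.02  ]
squarebase corner [ 0.5388 -0.1873  0.012 ]
desk edge [ 0.3786 -0.2864  0.    ]
beaker [ 0.584  -0.5318  0.08  ]
```

```bash
python3 -m handwheel '[[0,[-27,-29.7,-1.3],[0,0,0]],[0,[-27,-29.7,-1.3],[0,0,0]],[0,[-27,-29.7,-1.3],[0,0,0]],[0,[-27,-29.7,-1.3],[0,0,0]],[0,[-27,-29.7,-1.3],[0,0,0]],[0,[-27,-29.7,-1.3],[0,0,0]],[0,[-27,-29.7,-1.3],[0,0,0]],[0,[-27,-29.7,-1.3],[0,0,0]],[0,[-27,-29.7,-1.3],[0,0,0]],[0,[-27,-29.7,-1.3],[0,0,0]],[0,[-27,-29.7,-1.3],[0,0,0]],[0,[-27,-29.7,-1.3],[0,0,0]],[0,[-27,-29.7,-1.3],[0,0,0]],[0,[-27,-29.7,-1.3],[0,0,0]],[0,[-27,-29.7,-1.3],[0,0,0]],[0,[-17,-35,0],[0,0,0]],[0,[-17,-35,0],[0,0,0]],[0,[-17,-35,0],[0,0,0]],[0,[-17,-35,0],[0,0,0]],[0,[-17,-35,0],[0,0,0]]]'
python3 -m handwheel '[[0,[-17,-35,0],[0,0,0]],[0,[-17,-35,0],[0,0,0]],[0,[-17,-35,0],[0,0,0]],[0,[-17,-35,0],[0,0,0]],[0,[-17,-35,0],[0,0,0]],[0,[-17,-35,0],[0,0,0]],[0,[0,0,0],[0,0,0.12]],[0,[0,0,0],[0,0,0.12]],[0,[0,0,0],[0,0,0.12]],[0,[0,0,0],[0,0,0.12]],[0,[0,0,0],[0,0,0.12]],[0,[0,0,0],[0,0,0.12]],[0,[0,0,0],[0,0,0.12]],[0,[0,0,0],[0,0,0.12]],[0,[0,0,0],[0,0,0.12]],[0,[0,0,0],[0,0,0.12]],[0,[0,0,0],[0,0,0]]]'
python3 -c "
from h import *
o=r.get_obs();print(o['t'],o['tcp_pos'],Rt.from_quat(o['tcp_rot']).as_matrix(),o['joint_positions'],o['contact_force'])"
```

```text
t: 1.77
tcp_pos: [0.4484, -0.1979, 0.2504]
tcp_rot: [0.209, 0.978, 0.0, -0.0]
contact_force: [1.5, 1.1, -0.1]
grip_width: -0.0002
grip_force: 0.0
t: 3.18
tcp_pos: [0.4561, -0.4291, 0.2501]
tcp_rot: [0.725, 0.688, 0.0, -0.001]
contact_force: [-0.5, 0.2, -0.1]
grip_width: -0.0001
grip_force: 0.0
3.1833 [ 0.4561 -0.4291  0.2501] [[ 0.052   0.9986 -0.0009]
 [ 0.9986 -0.052   0.001 ]
 [ 0.001  -0.0009 -1.    ]] [-0.858   0.2709  0.006   1.3072  0.      0.7648] [-0.4988  0.1611 -0.0704]
```

Run:
```python
from h import *
o=r.get_obs(); im=optics.grab_frame("wrist"); cv2.imwrite("pics/w1.png",im)
np.savez("w1.npz",p=o['tcp_pos'],q=o['tcp_rot'])
```

```text
(no output)
```

View pics/w1.png

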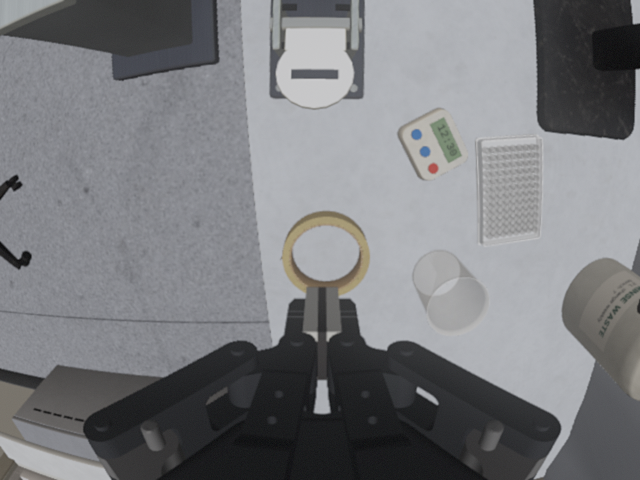

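The wrist view shows the round disc with its free edge at (316,109) and sides at (276,73) and (354,73). The tape is at (326,252).

```bash
cat >> h.py <<'E'
def wray(uv,z,p,q):
    m=optics.camera_model("wrist");K=m["camera_matrix"];T=m["T_tool_cam"]
    d=(np.array(uv)-K[:2,2])/K[0,0];a=np.linalg.norm(d);v=np.append(d/a*np.sin(a),np.cos(a))
    R=Rt.from_quat(q).as_matrix();c=p+R@T[:3,3];v=R@T[:3,:3]@v
    return c+v*(z-c[2])/v[2]
E
python3 - <<'E'
from h import *
w=np.load("w1.npz")
for n,uv,z in(("edge",(316,109),.0865),("L",(276,73),.0865),("R",(354,73),.0865),("base -60,48",(270,97),.012),("base -60,-48",(363,97),.012),("tape near",(325,211),.025),("tape",(326,252),.025)): print(n,wray(uv,z,w['p'],w['q']))
E
```

```text
edge [ 0.455  -0.3453  0.0865]
L [ 0.4243 -0.3131  0.0865]
R [ 0.4873 -0.3168  0.0865]
base -60,48 [ 0.4081 -0.3291  0.012 ]
base -60,-48 [ 0.502  -0.3345  0.012 ]
tape near [ 0.4575 -0.4489  0.025 ]
tape [ 0.4563 -0.4942  0.025 ]
```

```bash
python3 -m handwheel '[[0,[0,0,0],[0,0.12,0]],[0,[0,0,0],[0,0.12,0]],[0,[0,0,0],[0,0.12,0]],[0,[0,0,0],[0,0.12,0]],[0,[0,0,0],[0,0.12,0]],[0,[0,0,0],[0,0.12,0]],[0,[0,0,0],[0,0.12,0]],[0,[0,0,0],[0,0.12,0]],[0,[0,0,0],[0,0,0]]]'
python3 -c "
from h import *
o=r.get_obs();print(o['t'],o['tcp_pos'],Rt.from_quat(o['tcp_rot']).as_matrix(),o['joint_positions'],o['contact_force'])"
```

```text
t: 3.98
tcp_pos: [0.4532, -0.4263, 0.236]
tcp_rot: [0.644, 0.61, 0.336, -0.317]
contact_force: [-1.3, 0.8, -3.2]
grip_width: -0.0002
grip_force: 0.0
3.9833 [ 0.4532 -0.4263  0.236 ] [[ 0.0305  0.9985  0.0452]
 [ 0.5728 -0.0545  0.8179]
 [ 0.8191  0.001  -0.5736]] [-1.0669  0.8224  0.515   2.1436  0.4495  0.3435] [-1.254   0.7942 -3.2496]
```

```bash
python3 -m handwheel '[[0,[-20,0,15],[0,0,0]],[0,[-20,0,15],[0,0,0]],[0,[-20,0,15],[0,0,0]],[0,[-20,0,15],[0,0,0]],[0,[-20,0,15],[0,0,0]],[0,[0,0,0],[0,0,0]],[0,[0,0,0],[0,0,0]]]'
python3 - <<'E'
from h import *
o=r.get_obs();print(o['t'],o['tcp_pos'],Rt.from_quat(o['tcp_rot']).as_matrix(),o['joint_positions'],o['contact_force'])
cv2.imwrite("pics/s2.png",cv2.resize(optics.grab_frame("scene")[150:390,280:600],(800,600)))
E
```

```text
t: 4.57
tcp_pos: [0.4549, -0.42, 0.1212]
tcp_rot: [0.644, 0.612, 0.334, -0.315]
contact_force: [0.3, 0.7, 0.7]
grip_width: 0.0005
grip_force: 0.0
4.5667 [ 0.4549 -0.42    0.1212] [[ 0.0289  0.9986  0.0439]
 [ 0.5776 -0.0526  0.8146]
 [ 0.8158  0.0018 -0.5783]] [-1.0602  0.8959  0.4082  1.9558  0.4516  0.3488] [0.3065 0.6868 0.7073]
```

View pics/s2.png

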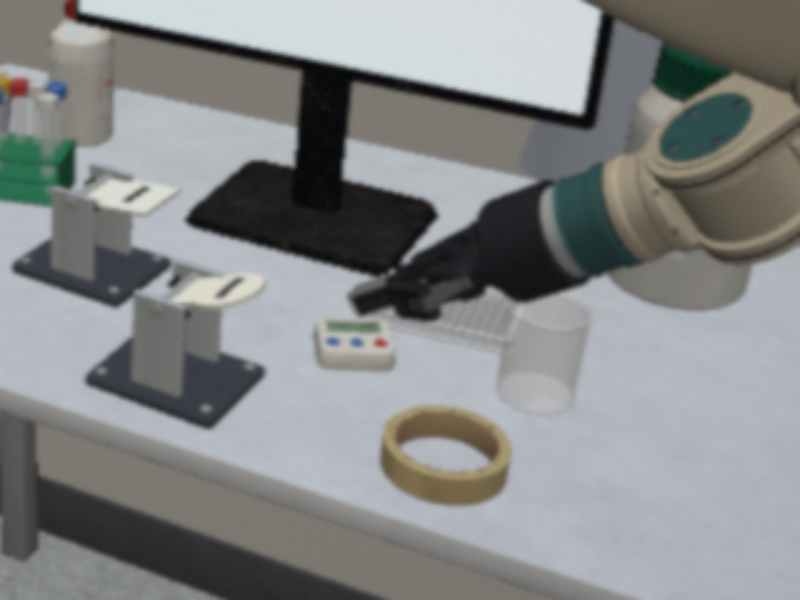

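The picture shows the tool tilted in from the right, with its tip at about (355,300). It's clear of the beaker, tape and timer, so I can slide in under the disc's edge.

```bash
python3 -m handwheel '[[0,[-10,0,5],[0,0,0]],[0,[0,0,15],[0,0,0]],[0,[0,0,15],[0,0,0]],[0,[0,0,15],[0,0,0]],[0,[0,0,15],[0,0,0]],[0,[0,0,15],[0,0,0]],[0,[0,0,15],[0,0,0]],[0,[0,0,0],[0,0,0]],[0,[0,0,0],[0,0,0]]]'
python3 - <<'E'
from h import *
o=r.get_obs();print(o['t'],o['tcp_pos'],Rt.from_quat(o['tcp_rot']).as_matrix(),o['joint_positions'],o['contact_force'])
cv2.imwrite("pics/w3.png",cv2.resize(optics.grab_frame("wrist")[0:330,140:500],(640,587)))
E
```

```text
t: 5.37
tcp_pos: [0.4594, -0.35, 0.0583]
tcp_rot: [0.645, 0.612, 0.333, -0.314]
contact_force: [-0.3, -0.6, 0.7]
grip_width: 0.0003
grip_force: 0.0
5.3667 [ 0.4594 -0.35    0.0583] [[ 0.0279  0.9986  0.0453]
 [ 0.5802 -0.0531  0.8127]
 [ 0.814   0.0036 -0.5809]] [-1.0082  0.8633  0.1979  1.7569  0.4914  0.3874] [-0.2617 -0.594   0.7033]
```

View pics/w3.png

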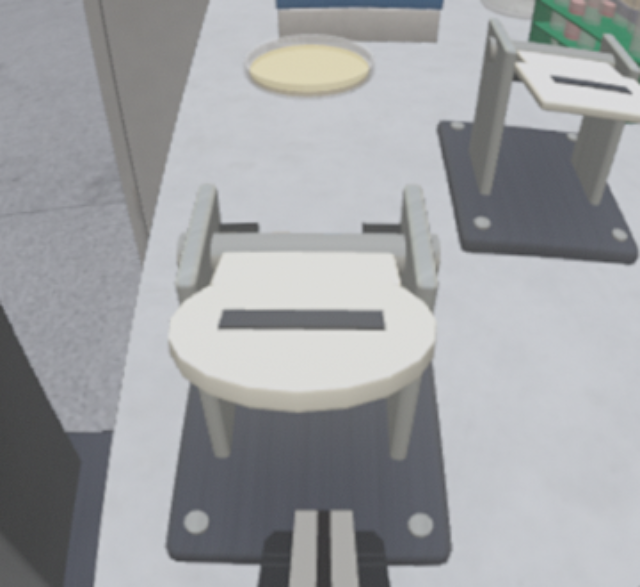

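Seen from the wrist, the fingertips at (325,515) are centred and still just short of the disc's lower edge at (302,405). I'll check the gap and work out the arc rows.

```bash
cat > arc.py <<'E'
from h import *
o=r.get_obs();p,q=o['tcp_pos'],o['tcp_rot'];M=Rt.from_quat(q).as_matrix()
u=np.array([.055,.9985,0])
def arc(piv_y, phi_now, s_now, z_now, ths, c=14, a=11):
    P=np.array([s_now,z_now]);ph=phi_now
    for th in ths:
        t=np.radians(th); phn=min(90,35+th*.6); f=np.radians(phn)
        zt=np.array([np.cos(f),-np.sin(f)]);xt=np.array([np.sin(f),np.cos(f)])
        n=np.array([np.sin(t),np.cos(t)]);d=np.array([-np.cos(t),np.sin(t)])
        if th<=90: N=76*d-2.5*n-a*xt+c*zt
        else: N=62*d-2.5*n-a*xt
        g=np.radians(ph); z0=np.array([np.cos(g),-np.sin(g)]);x0=np.array([np.sin(g),np.cos(g)])
        D=N-P
        print(th,"s,z",N.round(1),"phi",round(phn,1),"row x,z",round(D@x0,1),round(D@z0,1),"turn y",round(np.radians(ph-phn),4))
        P,ph=N,phn
E
python3 - <<'E'
from arc import *
e=wray((309.9,227.8),.0825,p,q);print("edge",e, "rel tool",M.T@(e-p))
phi=np.degrees(np.arcsin(-M[2,2]));print(phi)
ys=-.272
arc(ys,phi,(p[1]-ys)*1e3,p[2]*1e3,[0,4,8,12,16,20,24,28,32,36,40,44,48,52,56,60])
E
```

```text
edge [ 0.4551 -0.3255  0.0825] rel tool [ 0.0341 -0.0057  0.0063]
35.560984215313574
0 s,z [-70.8 -19.5] phi 35.0 row x,z -58.8 51.8 turn y 0.0098
4 s,z [-71.5 -14.4] phi 37.4 row x,z 3.8 -3.5 turn y -0.0419
8 s,z [-71.9  -9.3] phi 39.8 row x,z 3.9 -3.4 turn y -0.0419
12 s,z [-71.9  -4.2] phi 42.2 row x,z 3.9 -3.3 turn y -0.0419
16 s,z [-71.5   0.9] phi 44.6 row x,z 4.0 -3.1 turn y -0.0419
20 s,z [-70.8   5.9] phi 47.0 row x,z 4.1 -3.0 turn y -0.0419
24 s,z [-69.7  10.8] phi 49.4 row x,z 4.2 -2.9 turn y -0.0419
28 s,z [-68.3  15.7] phi 51.8 row x,z 4.2 -2.7 turn y -0.0419
32 s,z [-66.5  20.4] phi 54.2 row x,z 4.3 -2.6 turn y -0.0419
36 s,z [-64.4  24.9] phi 56.6 row x,z 4.3 -2.5 turn y -0.0419
40 s,z [-62.   29.3] phi 59.0 row x,z 4.4 -2.3 turn y -0.0419
44 s,z [-59.4  33.4] phi 61.4 row x,z 4.4 -2.2 turn y -0.0419
48 s,z [-56.4  37.4] phi 63.8 row x,z 4.5 -2.0 turn y -0.0419
52 s,z [-53.2  41.1] phi 66.2 row x,z 4.5 -1.9 turn y -0.0419
56 s,z [-49.7  44.6] phi 68.6 row x,z 4.6 -1.8 turn y -0.0419
60 s,z [-46.   47.7] phi 71.0 row x,z 4.6 -1.6 turn y -0.0419
```

Run:
```python
from arc import *
K=optics.camera_model("wrist")
# paddle angle implied by edge pixel: search theta whose lower-edge point lies on the pixel's ray
y0=-.272
for h in np.arange(.08,.125,.005):
    e=wray((309.9,227.8),h,p,q); s=e[1]-y0; z=h-.085
    print(round(h,3),round(np.hypot(s,z)*1e3,1),round(np.degrees(np.arctan2(z,-s)),1))
phi=np.degrees(np.arcsin(-M[2,2]))
arc(y0,phi,(p[1]-y0)*1e3,p[2]*1e3-85,[4,12,16,20,24,28,32,36,40,44,48,52,56,60,64,68,72,76,80,84,88])
```

```text
0.08 51.9 -5.5
0.085 55.3 0.0
0.09 59.2 4.8
0.095 63.5 9.1
0.1 68.0 12.7
0.105 72.9 15.9
0.11 77.9 18.7
0.115 83.0 21.2
0.12 88.3 23.3
4 s,z [-71.5 -14.4] phi 37.4 row x,z 14.1 -1.2 turn y -0.0321
12 s,z [-71.9  -4.2] phi 42.2 row x,z 7.9 -6.5 turn y -0.0838
16 s,z [-71.5   0.9] phi 44.6 row x,z 4.0 -3.1 turn y -0.0419
20 s,z [-70.8   5.9] phi 47.0 row x,z 4.1 -3.0 turn y -0.0419
24 s,z [-69.7  10.8] phi 49.4 row x,z 4.2 -2.9 turn y -0.0419
28 s,z [-68.3  15.7] phi 51.8 row x,z 4.2 -2.7 turn y -0.0419
32 s,z [-66.5  20.4] phi 54.2 row x,z 4.3 -2.6 turn y -0.0419
36 s,z [-64.4  24.9] phi 56.6 row x,z 4.3 -2.5 turn y -0.0419
40 s,z [-62.   29.3] phi 59.0 row x,z 4.4 -2.3 turn y -0.0419
44 s,z [-59.4  33.4] phi 61.4 row x,z 4.4 -2.2 turn y -0.0419
48 s,z [-56.4  37.4] phi 63.8 row x,z 4.5 -2.0 turn y -0.0419
52 s,z [-53.2  41.1] phi 66.2 row x,z 4.5 -1.9 turn y -0.0419
56 s,z [-49.7  44.6] phi 68.6 row x,z 4.6 -1.8 turn y -0.0419
60 s,z [-46.   47.7] phi 71.0 row x,z 4.6 -1.6 turn y -0.0419
64 s,z [-42.1  50.7] phi 73.4 row x,z 4.6 -1.5 turn y -0.0419
68 s,z [-38.   53.3] phi 75.8 row x,z 4.7 -1.3 turn y -0.0419
72 s,z [-33.8  55.6] phi 78.2 row x,z 4.7 -1.2 turn y -0.0419
76 s,z [-29.4  57.5] phi 80.6 row x,z 4.7 -1.0 turn y -0.0419
80 s,z [-24.9  59.2] phi 83.0 row x,z 4.7 -0.9 turn y -0.0419
84 s,z [-20.3  60.5] phi 85.4 row x,z 4.7 -0.7 turn y -0.0419
88 s,z [-15.6  61.5] phi 87.8 row x,z 4.7 -0.6 turn y -0.0419
```

The paddle already stands about 17° up, so the finger is well clear beneath it. I'll start the arc.

```bash
python3 -m handwheel '[[0,[7,0,-0.6],[0,-0.016,0]],[0,[7,0,-0.6],[0,-0.016,0]],[0,[4,0,-3.3],[0,-0.042,0]],[0,[4,0,-3.2],[0,-0.042,0]],[0,[4,0,-3.1],[0,-0.042,0]],[0,[4.1,0,-3],[0,-0.042,0]],[0,[4.2,0,-2.9],[0,-0.042,0]],[0,[4.2,0,-2.7],[0,-0.042,0]],[0,[4.3,0,-2.6],[0,-0.042,0]],[0,[4.3,0,-2.5],[0,-0.042,0]],[0,[4.4,0,-2.3],[0,-0.042,0]],[0,[0,0,0],[0,0,0]]]'
python3 - <<'E'
from arc import *
phi=np.degrees(np.arcsin(-M[2,2]));print(p,phi,(p[1]+.272)*1e3,p[2]*1e3-85,o['contact_force'],o['joint_positions'])
a=optics.grab_frame("wrist"); b=optics.grab_frame("scene")
cv2.imwrite("pics/c4.png",np.hstack([cv2.resize(a[0:360,140:500],(400,400)),cv2.resize(b[200:340,290:430],(400,400))]))
E
```

```text
t: 6.42
tcp_pos: [0.4609, -0.3327, 0.1169]
tcp_rot: [0.699, 0.664, 0.195, -0.18]
contact_force: [0.4, 0.8, 0.1]
grip_width: -0.0002
grip_force: 0.0
[ 0.4609 -0.3327  0.1169] 59.235875918521856 -60.65468869567853 31.921312793732312 [0.3837 0.8323 0.1188] [-0.9155  0.522  -0.0293  1.4403  0.3439  0.6322]
```

View pics/c4.png

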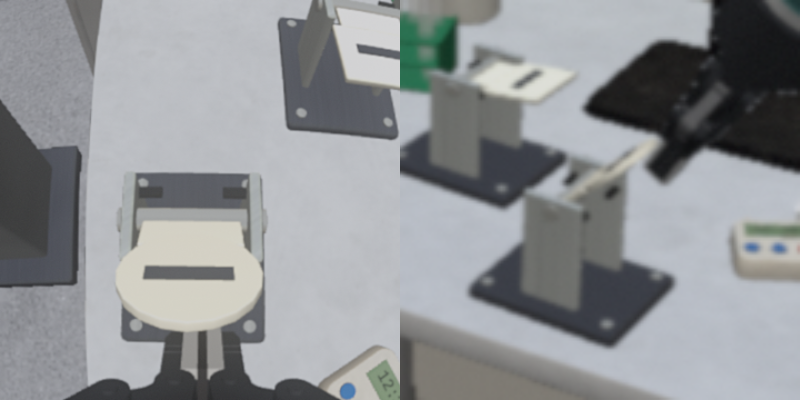

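The wrist half shows the fingertips under the disc's free edge at (195,335). The scene half shows the paddle raised to about 40° and the stand unmoved. I'll continue.

```bash
python3 -m handwheel '[[0,[4,0,-1],[0,-0.042,0]],[0,[4.5,0,-1.8],[0,-0.042,0]],[0,[4.5,0,-1.8],[0,-0.042,0]],[0,[4.6,0,-1.8],[0,-0.042,0]],[0,[4.6,0,-1.6],[0,-0.042,0]],[0,[4.6,0,-1.5],[0,-0.042,0]],[0,[4.7,0,-1.3],[0,-0.042,0]],[0,[4.7,0,-1.2],[0,-0.042,0]],[0,[4.7,0,-1],[0,-0.042,0]],[0,[4.7,0,-0.9],[0,-0.042,0]],[0,[4.7,0,-0.7],[0,-0.042,0]],[0,[4.7,0,-0.6],[0,-0.042,0]],[0,[0,0,0],[0,0,0]]]'
python3 - <<'E'
from arc import *
phi=np.degrees(np.arctan2(-M[2,2],M[:,2]@u));print(p,phi,(p[1]+.272)*1e3,p[2]*1e3-85,o['contact_force'],o['joint_positions'])
a=optics.grab_frame("wrist"); b=optics.grab_frame("scene")
cv2.imwrite("pics/c5.png",np.hstack([cv2.resize(a[0:360,140:500],(400,400)),cv2.resize(b[190:330,280:420],(400,400))]))
arc(-.272,phi,(p[1]+.272)*1e3,p[2]*1e3-85,list(range(92,181,4))+[181,182])
E
```

```text
t: 7.6
tcp_pos: [0.462, -0.2847, 0.1437]
tcp_rot: [0.725, 0.688, 0.015, -0.012]
contact_force: [-0.9, 1.5, -0.3]
grip_width: 0.0
grip_force: 0.0
[ 0.462  -0.2847  0.1437] 87.78754319848802 -12.73563788283527 58.676580545218144 [-0.9106  1.4889 -0.3156] [-0.689   0.2069 -0.3094  1.0757  0.0324  0.9339]
92 s,z [-11.3  62. ] phi 90 row x,z 1.5 -3.3 turn y -0.0386
96 s,z [-7.  61.9] phi 90 row x,z 4.3 0.1 turn y 0.0
100 s,z [-2.7 61.5] phi 90 row x,z 4.3 0.4 turn y 0.0
104 s,z [ 1.6 60.8] phi 90 row x,z 4.3 0.7 turn y 0.0
108 s,z [ 5.8 59.7] phi 90 row x,z 4.2 1.0 turn y 0.0
112 s,z [ 9.9 58.4] phi 90 row x,z 4.1 1.3 turn y 0.0
116 s,z [13.9 56.8] phi 90 row x,z 4.0 1.6 turn y 0.0
120 s,z [17.8 54.9] phi 90 row x,z 3.9 1.9 turn y 0.0
124 s,z [21.6 52.8] phi 90 row x,z 3.8 2.1 turn y 0.0
128 s,z [25.2 50.4] phi 90 row x,z 3.6 2.4 turn y 0.0
132 s,z [28.6 47.7] phi 90 row x,z 3.4 2.6 turn y 0.0
136 s,z [31.9 44.9] phi 90 row x,z 3.2 2.9 turn y 0.0
140 s,z [34.9 41.8] phi 90 row x,z 3.0 3.1 turn y 0.0
144 s,z [37.7 38.5] phi 90 row x,z 2.8 3.3 turn y 0.0
148 s,z [40.3 35. ] phi 90 row x,z 2.6 3.5 turn y 0.0
152 s,z [42.6 31.3] phi 90 row x,z 2.3 3.7 turn y 0.0
156 s,z [44.6 27.5] phi 90 row x,z 2.1 3.8 turn y 0.0
160 s,z [46.4 23.6] phi 90 row x,z 1.8 3.9 turn y 0.0
164 s,z [47.9 19.5] phi 90 row x,z 1.5 4.1 turn y 0.0
168 s,z [49.1 15.3] phi 90 row x,z 1.2 4.2 turn y 0.0
172 s,z [50.  11.1] phi 90 row x,z 0.9 4.2 turn y 0.0
176 s,z [50.7  6.8] phi 90 row x,z 0.6 4.3 turn y 0.0
180 s,z [51.   2.5] phi 90 row x,z 0.3 4.3 turn y 0.0
181 s,z [51.   1.4] phi 90 row x,z 0.0 1.1 turn y 0.0
182 s,z [51.   0.3] phi 90 row x,z 0.0 1.1 turn y 0.0
```

View pics/c5.png

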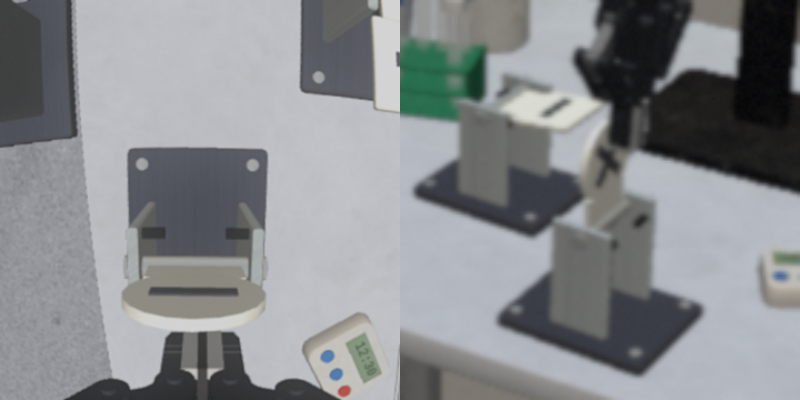

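The paddle now stands nearly upright with the crossed face toward the finger, and the stand hasn't moved. Next I push it over and down on the left.

```bash
python3 -m handwheel '[[0,[1.5,0,-3],[0,-0.038,0]],[0,[4.3,0,0.1],[0,0,0]],[0,[4.3,0,0.4],[0,0,0]],[0,[4.3,0,0.7],[0,0,0]],[0,[4.2,0,1],[0,0,0]],[0,[4.1,0,1.3],[0,0,0]],[0,[4,0,1.6],[0,0,0]],[0,[3.9,0,1.9],[0,0,0]],[0,[3.8,0,2.1],[0,0,0]],[0,[3.6,0,2.4],[0,0,0]],[0,[3.4,0,2.6],[0,0,0]],[0,[3.2,0,2.9],[0,0,0]],[0,[0,0,0],[0,0,0]]]'
python3 -m handwheel '[[0,[3,0,3.1],[0,0,0]],[0,[2.8,0,3.3],[0,0,0]],[0,[2.6,0,3.5],[0,0,0]],[0,[2.3,0,3.7],[0,0,0]],[0,[2.1,0,3.8],[0,0,0]],[0,[1.8,0,3.9],[0,0,0]],[0,[1.5,0,4],[0,0,0]],[0,[1.2,0,4.2],[0,0,0]],[0,[0.5,0,2.1],[0,0,0]],[0,[0,0,0],[0,0,0]],[0,[0,0,0],[0,0,0]]]'
python3 - <<'E'
from arc import *
print(p,(p[1]+.272)*1e3,p[2]*1e3-85,o['contact_force'],M[:,2])
a=optics.grab_frame("wrist"); b=optics.grab_frame("scene")
cv2.imwrite("pics/c6.png",np.hstack([cv2.resize(a[0:360,140:500],(400,400)),cv2.resize(b[200:340,280:420],(400,400))]))
E
```

```text
t: 8.78
tcp_pos: [0.4641, -0.2406, 0.1289]
tcp_rot: [0.726, 0.688, 0.001, 0.0]
contact_force: [-0.4, -0.6, 0.1]
grip_width: 0.0003
grip_force: 0.0
t: 9.7
tcp_pos: [0.4655, -0.2239, 0.0978]
tcp_rot: [0.726, 0.688, 0.001, 0.001]
contact_force: [-0.5, -0.0, 0.0]
grip_width: 0.0001
grip_force: 0.0
[ 0.4655 -0.2239  0.0978] 48.0584101409694 12.833679098983609 [-0.5227 -0.0088  0.0297] [ 0.0022  0.     -1.    ]
```

View pics/c6.png

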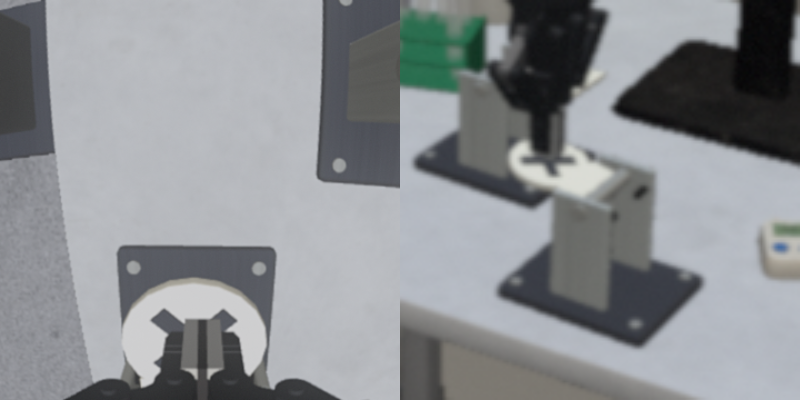

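The crossed face is up and the paddle is nearly down at about 170°. I'll press gently down to the stop.

```bash
python3 -m handwheel '[[0,[0.5,0,2],[0,0,0]],[0,[0.3,0,2],[0,0,0]],[0,[0,0,2],[0,0,0]],[0,[0,0,1.5],[0,0,0]],[0,[0,0,0],[0,0,0]]]'
python3 -m handwheel '[[0,[0,0,1],[0,0,0]],[0,[0,0,0.5],[0,0,0]],[0,[0,0,0],[0,0,0]]]'
python3 -m handwheel '[[0,[0,0,0.8],[0,0,0]],[0,[0,0,0],[0,0,0]]]'
```

```text
t: 10.22
tcp_pos: [0.4657, -0.2231, 0.0903]
tcp_rot: [0.726, 0.688, 0.001, 0.001]
contact_force: [-0.2, 0.1, -0.3]
grip_width: -0.0
grip_force: 0.0
t: 10.47
tcp_pos: [0.4657, -0.2231, 0.089]
tcp_rot: [0.726, 0.688, 0.001, 0.001]
contact_force: [0.7, 0.9, -0.0]
grip_width: -0.0
grip_force: 0.0
t: 10.63
tcp_pos: [0.4658, -0.2232, 0.0882]
tcp_rot: [0.726, 0.688, 0.001, 0.001]
contact_force: [-0.1, 0.5, -0.2]
grip_width: 0.0
grip_force: 0.0
```

```bash
python3 -m handwheel '[[0,[0,0,0.8],[0,0,0]],[0,[0,0,0],[0,0,0]]]'
python3 -m handwheel '[[0,[0,0,0.5],[0,0,0]],[0,[0,0,0],[0,0,0]]]'
```

```text
t: 10.8
tcp_pos: [0.4659, -0.2232, 0.0876]
tcp_rot: [0.726, 0.688, 0.001, 0.001]
contact_force: [-0.2, 0.3, 0.2]
grip_width: -0.0001
grip_force: 0.2
t: 10.97
tcp_pos: [0.466, -0.2232, 0.0875]
tcp_rot: [0.726, 0.688, 0.001, 0.001]
contact_force: [-0.7, 0.4, 3.9]
grip_width: 0.0
grip_force: 2.0
```

There is firm contact (3.9 N) at z = 87.5 mm, which is exactly the level height on the stop. I'll retreat and check.

```bash
python3 -m handwheel '[[0,[0,0,-3],[0,0,0]],[0,[0,0,-10],[0,0,0]],[0,[0,0,-25],[0,0,0]],[0,[0,0,-35],[0,0,0]],[0,[-35,0,-15],[0,0,0]],[0,[-38,0,0],[0,0,0]],[0,[-38,0,0],[0,0,0]],[0,[0,0,0],[0,0,0]],[0,[0,0,0],[0,0,0]]]'
python3 - <<'E'
from arc import *
print(p)
np.savez("w7.npz",p=p,q=q)
a=optics.grab_frame("wrist"); b=optics.grab_frame("scene")
cv2.imwrite("pics/c7.png",np.hstack([cv2.resize(a[0:400,140:540],(400,400)),cv2.resize(b[200:340,260:400],(400,400))]))
E
```

```text
t: 11.72
tcp_pos: [0.4597, -0.336, 0.1758]
tcp_rot: [0.727, 0.687, 0.001, 0.002]
contact_force: [0.1, 0.7, -0.7]
grip_width: 0.0002
grip_force: 0.0
[ 0.4597 -0.336   0.1758]
```

View pics/c7.png

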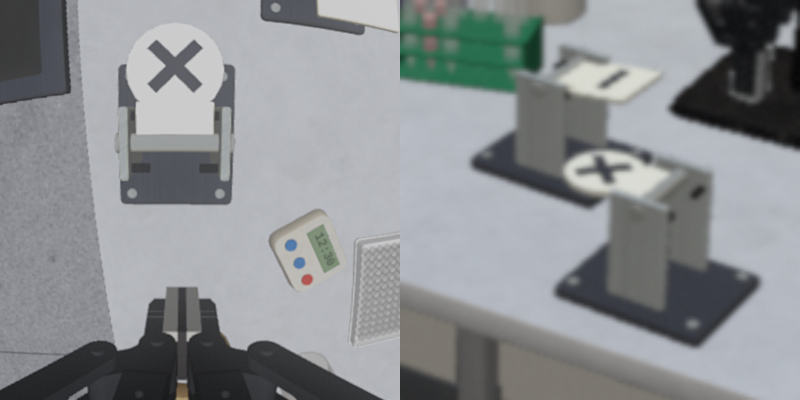

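The round flag now lies on the left with its crossed face up, disc edge at (176,24). The stand, square flag and timer are in place. One numeric check that it lies level:

Run:
```python
from h import *
w=np.load("w7.npz");p,q=w['p'],w['q']
for z in(.0875,.095,.1):
    e=wray((316,24),z,p,q);L=wray((266,68),z,p,q);R=wray((365,68),z,p,q)
    print(z,"edge s",e[1]+.272,"width",np.linalg.norm(L-R))
print("base -60 edge",wray((262,203),.012,p,q),wray((372,205),.012,p,q))
```

```text
0.0875 edge s 0.07307440398428694 width 0.06050721481984698
0.095 edge s 0.07129646237135756 width 0.05854901033495294
0.1 edge s 0.07011116796273797 width 0.05724354067835693
base -60 edge [ 0.4086 -0.3287  0.012 ] [ 0.5028 -0.3362  0.012 ]
```

```bash
python3 -c "
from cell import job
print(job.hand_in())"
```

```text
the job is handed in; nothing more can be done
None
```

The round flag was pushed over without gripping and now lies level on its left stop, crossed face up; its stand didn't move, the square flag and the other objects in view look untouched, and the job was handed in at about 12 s.

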